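# Press a bush home with a trigger clamp

### The arm

A 6-joint arm with a two-finger parallel gripper is mounted at the origin on a cart in front of the work surface, level with it; the furniture and walls round the work are solid. World frame = base frame: x ahead of the robot, y to its left, z up, the work surface at z = 0. Lengths are in m, angles in rad, forces in N, time in s.
With the tool pointing down it reaches from about 0.4 to 0.925 m from the base axis. Payload 3.4 kg.
Tool frame: the origin (TCP) lies at the very end of the fingers, on their centre line; the grasp point (between the pads) lies 19 mm behind it (robot.tcp_to_grasp is the distance from the TCP to the grasp point, in m); z points along the fingers, y is the direction in which the jaws open and shut (so a half turn about z gives the same grasp; the last joint's range is limited). The gripper opens to 85 mm and grips with 20 to 120 N. Pads are 22 mm wide; open, the fingers measure 114 mm over their backs; the gripper's body (76 mm by 85 mm) begins 54 mm behind the grasp point. The pads swing forward as they close: fully open they stand 13 mm farther back than shut.
Start: joints at [1.077, 0.307, 1.506, -0, 1.328, -0.073], TCP at [0.234, 0.525, 0.231] pointing down, gripper open.
Joint ranges: [-3.12, 3.12], [-1.05, 2.28], [0.14, 2.33], [-1.42, 4.57], [0.1, 2.73], [-2.68, 2.68]. Speed limits (rad/s): [2.57, 2.57, 3.14, 3.14, 3.14, 3.14].

### API

Orientations are given as a rotation vector (axis times angle).
In Python, from bench import robot gives the robot as it stands.
- The arm moves only by the tool servo_tool, never from a script. Its argument "commands" is a list of rows, each an object of numbers: "dx", "dy", "dz": the shift along the world's x, y, z in units of 300 mm (1.0 is 300 mm); "roll": the turn about the world's z in units of 90 degrees (1.0 is 90 degrees); "hand": the finger opening in mm, from 0 to 85.4. In form: [{"dx": .., "dy": .., "dz": .., "roll": .., "hand": ..}, ...]. A call has 1 to 8 rows; each row shifts and turns the commanded pose from where the row before left it; what a row does not reach is not made up. A row lasts 1/10 s, in which the tool goes at most 50 mm and 8.59 degrees, less where a joint would pass 70% of its speed; a pose out of reach is approached as far as the arm can. A call with a number of a shift or a turn outside -1 to 1 is refused whole. A call with a gripper value outside its range is refused whole. The fingers move at their own pace and stop on an object; "grip_force" is the grip in N (left out, the last holds). Time passes only in rows, so rows that do not move let the fingers close. It gives the time, the measured TCP pose, the force and the opening at its end, in the units of the state.
- robot.read_state(): the state, without advancing time (a new reading comes with each control period).
- robot.grab_frame(name): name is "side" or "top" or "wrist"; returns a dict with "pixels" (480x640x3 uint8, red, green, blue), "range_z" (480x640 float32, m along the optical axis (not along the pixel's ray), 0 where there is no reading), "fx", "fy", "cx", "cy" (pixels), "distortion" ([k1, k2, p1, p2, k3] as OpenCV has them; the pictures are not rectified), "world_from_camera" (4x4, takes a point from camera to world coordinates). Camera axes: x right, y down, z forward; pixel columns grow to the right and rows downward; lengths in m; the calibration is good to about 2 mm. A picture is of the moment at which its call begins.
- robot.finish_job(): hands the job in, once; it reports no verdict.
Trained networks look in the newest picture that a camera, given by its name, has taken for a name from the list of things; names that differ only in an ending like _2 or _b are one class to them, and where a whole thing is asked for, a point or a joint stands for the part that bears it (a point fixed in the world has none). Each returns a list of dicts, best first, with "confidence" (0 to 1); they miss things now and then, are a little off and sometimes report something else, mostly with a low value. They report only what shows in the picture. A call takes as long as a camera call.
- robot.masks_of(camera, name): "region" (480x640 bool, what is visible of it) and "box" ([left, top, right, bottom] in pixels, round what is visible of it).
- robot.landmark_of(camera, name): "centre" ([column, row] in pixels: a listed point, or the origin of a listed thing).
The state is a dict: "time_s": time; "joint_positions": joint angles; "qd": joint speeds; "effort": joint torques, N m; "eef_pos": TCP position; "orientation": TCP orientation; "contact_force": force on the tool from outside, world axes, zero at the start; "wrist_torque": the same for the moment, N m; "gripper_width": finger opening in m.
Only numpy, scipy, OpenCV 4.12 (cv2) and the standard library are available. Lean on these libraries where they do the work, as an engineer would, in place of code of your own. Each camera call takes 0.05 s, during which the arm holds its last target. There are 200 camera calls.

### The job

Use the trigger clamp on the bench to press the brass bush fully home in the blue bearing housing: pump the red trigger until the bush's flange sits flat against the housing, and stop as soon as the trigger turns hard, because more than 30 N of push on any part of the clamp damages it. Then press the yellow release lever backward and, holding it pressed, slide the clamp's head all the way back to its rubber stop and let go. Never push on the bush with the hand, and do not disturb the seal ring, the tape roll or the nut beside the clamp.

Things in the scene. Friction and masses are not known exactly. Their poses are not given: they have to be found in the camera images.
- clamp: Bench clamp bolted down: grey base plate 270x84x10 mm, toothed bar on it, rear bracket, and at the front the blue bearing housing (68 mm round, top 114 mm high, its rear face 68 mm ahead of the origin). Origin: on the centre line at the base's underside; plate from 155 mm behind to 115 mm ahead. x = forward, the way the head advances; z up. All rearward pushes are along -x.
- head (a joint): Slide of the clamp's head (m): 0 = fully back on the rubber stop, grows forward, about 0.064 when the bush is home. Slides forward freely (4 to 10 N) until its black pad meets the bush; a pawl bars it from sliding back unless the release lever is pressed. 24 mm wide; jaw with pad at its front, top 98 mm high, the black grip post 65 mm behind the trigger pivot, top 130 mm high.
- bush (a joint): How far the brass bush is pressed into the housing (m): starts between 0 and 0.005; at 0.016 its 48 mm flange is flat on the housing. Stiff press fit: takes 32 N, stays where it is left. The pad presses it at 80 mm height.
- trigger (a joint): Angle of the red trigger (rad): 0 = rest, leaning 0.33 rad forward; 0.66 = squeezed to its stop. A spring returns it. Pivot 24 mm above the bench. The first 0.2 rad are idle; a full stroke moves the head forward 6 to 12 mm (pawl teeth 6 mm apart). The push point takes 1 to 5 N unloaded, 12 to 18 N (plus up to 9 N vertical friction) while the bush goes in, over 19 N once home.
- release (a joint): Angle of the yellow release lever (rad): 0 = pawl in the teeth; 0.45 = fully pressed to the rear. It twitches by up to 0.3 rad as the head clicks forward and may rest at up to 0.3 rad. Sprung, 1 to 3 N; pushed on with 4 to 8 N, the head slides back with it.
- trigger_push (a point): Where to push the red trigger: centre of its front face, 14 mm below its top end, 138 mm above the bench at rest. Paddle 24 mm wide, 12 mm thick, 70 mm long. Push toward clamp -x, about 60 mm of travel for a full stroke (head locked). Moves with the head. The space before it is free above 115 mm height.
- release_push (a point): Where to push the yellow release lever: centre of its front face, 18 mm below its top end, 168 mm above the bench. Paddle 26 mm wide, 8 mm thick, standing 56 mm up out of the black grip post's top. Push toward clamp -x: 15 mm of travel presses it, then the head follows. About 110 mm of free space in front of it when the trigger is at rest.
- seal_ring: Black and white seal ring, 62 mm across, 20 mm high, lying beside the clamp, on the far side from the robot; bystander. Origin under its centre.
- ptfe_tape: White tape roll, 50 mm across, 14 mm high, lying beside the clamp on the far side; bystander. Origin under its centre.
- nut_3: Brown steel nut, 24x27x13 mm, lying on the robot's side of the clamp; bystander. Origin under its centre.

How it is judged:
On the way, in this order (a step that is already met when the one before it is completed fails the run):
1. the bush is pressed home, its flange within 1 mm of the housing (value of joint bush above 0.015 m), for 0.2 s.
2. the head is slid back to within 6 mm of its rear stop (value of joint head below 0.006 m), for 0.2 s.
At the end, for the whole second after the job is handed in: The bush's flange is within 1 mm of the housing, the clamp's head is back within 6 mm of its rear stop, and the trigger has sprung back to rest (under 0.08 rad) (value of joint bush above 0.015 m and value of joint head below 0.006 m and value of joint trigger below 0.08 rad); the robot touches nothing.
It fails at once if the robot pushes on the clamp with more than 30 N (contact force between any of the arm, the fingers and clamp above 30 N).
It fails at once if the robot pushes on the bush itself (contact force between any of the arm, the fingers and bush above 3 N).
It fails at once if the seal ring, the tape roll or the nut is moved more than 20 mm (distance of any of seal_ring, ptfe_tape, nut_3 from where it was at the start of the episode above 0.02 m).
It also fails if it takes over 72 s, if anything falls off the work surface, if the arm or the gripper's body presses on something with over 40 N, if the wrist force passes 120 N, or if a joint passes its speed limit or range.

## Working session

There is one attempt and no reset: what is moved stays moved. The work goes in short steps, Python scripts to look and compute and a tool call to move; the robot and the scene stay as the last step left them, time stands still between calls to the robot, and variables do not carry over. Pictures are saved under pics/ and viewed, about 8 in all and at most 12, crops included, and the job is handed in when it is done.

Besides the shell and the picture viewer there is one more tool, called after "Request:" by a JSON object that holds its "op" and its "data", one argument or row to a line. servo_tool: Moves the arm, as the interface text tells. Shifts and turns lie within -1 to 1; 1 stands for 300 mm of shift or 90 degrees of turn. Its arguments: {"type":"object","properties":{"commands":{"type":"array"},"grip_force":{"type":"number"}},"required":["commands"]}

```bash
mkdir -p pics
cat > h.py <<'E'
import numpy as np, cv2
from bench import robot
def deproj(f,uv,z):
    K=np.array([[f["fx"],0,f["cx"]],[0,f["fy"],f["cy"]],[0,0,1]])
    n=cv2.undistortPoints(np.array(uv,float).reshape(-1,1,2),K,np.array(f["distortion"]))[:,0]
    z=np.asarray(z,float).reshape(-1,1)
    p=np.hstack([n*z,z,np.ones_like(z)])
    return (p@np.array(f["world_from_camera"]).T)[:,:3]
def maskpts(f,m):
    v,u=np.nonzero(m&(f["range_z"]>0)); 
    return deproj(f,np.c_[u,v],f["range_z"][v,u])
def save(f,n): cv2.imwrite("pics/"+n,f["pixels"][:,:,::-1])
E
python3 - <<'E'
from h import *
for c in ("side","top"):
    f=robot.grab_frame(c); save(f,c+"0.png"); print(c,np.round(np.array(f["world_from_camera"]),3).tolist())
    for n in ("clamp","trigger_push","release_push","bush","head","nut_3","seal_ring","ptfe_tape"):
        for d in robot.landmark_of(c,n)[:1]:
            u,v=d["centre"];z=f["range_z"][int(v),int(u)]
            print(n,"L",round(d["confidence"],2),np.round([u,v]),np.round(deproj(f,[[u,v]],[z]),3))
    for n in ("trigger","release","clamp","nut_3","seal_ring"):
        for d in robot.masks_of(c,n)[:1]:
            p=maskpts(f,d["region"]); print(n,"M",round(d["confidence"],2),d["box"],np.round(np.percentile(p,[5,50,95],axis=0),3).tolist())
print(robot.read_state())
E
```

```text
side [[0.905, -0.207, 0.371, 0.231], [-0.424, -0.403, 0.811, -0.844], [-0.018, -0.891, -0.453, 0.514], [0.0, 0.0, 0.0, 1.0]]
clamp L 0.89 [289. 345.] [[ 0.476 -0.23   0.03 ]]
trigger_push L 0.92 [278. 250.] [[ 0.493 -0.165  0.144]]
release_push L 0.73 [301. 266.] [[ 0.481 -0.27   0.173]]Traceback (most recent call last):
  File "<stdin>", line 5, in <module>
ValueError: it knows: clamp, nut, ptfe_tape, release_push, seal_ring, trigger_push
```

Run:
```python
from h import *
for c in ("side","top"):
    f=robot.grab_frame(c); save(f,c+"0.png")
    for n in ("clamp","trigger_push","release_push","nut","seal_ring","ptfe_tape"):
        for d in robot.landmark_of(c,n)[:1]:
            u,v=d["centre"];z=f["range_z"][int(v),int(u)]
            print(n,"L",round(d["confidence"],2),np.round([u,v]),np.round(deproj(f,[[u,v]],[z]),3))
        for d in robot.masks_of(c,n)[:1]:
            p=maskpts(f,d["region"]); print(n,"M",round(d["confidence"],2),d["box"],np.round(np.percentile(p,[5,50,95],axis=0),3).tolist())
print(robot.read_state())
```

```text
clamp L 0.63 [289. 344.] [[ 0.474 -0.236  0.037]]
clamp M 0.6 [254.1, 238.6, 347.4, 419.3] [[0.443, -0.341, 0.008], [0.479, -0.265, 0.042], [0.511, -0.113, 0.156]]
trigger_push L 0.91 [281. 251.] [[ 0.495 -0.168  0.143]]
trigger_push M 0.72 [274.1, 239.9, 293.3, 342.8] [[0.479, -0.198, 0.044], [0.493, -0.176, 0.114], [0.507, -0.162, 0.152]]
release_push L 0.8 [298. 266.] [[ 0.477 -0.27   0.174]]
release_push M 0.61 [290.7, 251.8, 313.5, 299.5] [[0.469, -0.272, 0.13], [0.48, -0.269, 0.159], [0.492, -0.264, 0.185]]
nut L 0.66 [240. 353.] [[ 0.419 -0.186  0.005]]
nut M 0.55 [235.6, 339.1, 253.9, 357.1] [[0.416, -0.192, 0.002], [0.427, -0.184, 0.01], [0.437, -0.169, 0.014]]
seal_ring L 0.91 [380. 364.] [[ 0.574 -0.313  0.02 ]]
seal_ring M 0.82 [356.4, 345.7, 399.6, 380.7] [[0.553, -0.323, 0.004], [0.578, -0.302, 0.013], [0.602, -0.274, 0.02]]
ptfe_tape L 0.82 [333. 312.] [[ 0.581 -0.16   0.013]]
ptfe_tape M 0.85 [318.6, 295.1, 349.0, 318.2] [[0.565, -0.169, 0.001], [0.587, -0.151, 0.013], [0.608, -0.123, 0.015]]
clamp L 0.84 [333. 268.] [[ 0.483 -0.182  0.09 ]]
clamp M 0.94 [277.6, 238.0
[... 950 characters left out ...]

{'time_s': 1.5, 'joint_positions': array([ 1.07745836e+00,  3.06801636e-01,  1.50636320e+00, -1.34568940e-05,
        1.32839058e+00, -7.34762237e-02]), 'qd': array([-6.56454992e-05,  7.04556227e-04,  4.46057612e-04,  1.11449973e-03,
        6.06959144e-04,  1.22316101e-04]), 'effort': array([-1.20007659e-03, -4.57472706e+01, -2.52325290e+01, -3.02529379e-04,
        9.62252088e-04,  1.85770682e-05]), 'eef_pos': array([0.23441812, 0.52507837, 0.23131788]), 'orientation': array([6.54673944e-01, 3.07259861e+00, 5.04130942e-05]), 'contact_force': array([ 0.39786939, -0.7846745 ,  0.07619399]), 'wrist_torque': array([-0.02379155,  0.01867503,  0.0454183 ]), 'gripper_width': 0.08533938371631841}
```

View pics/side0.png

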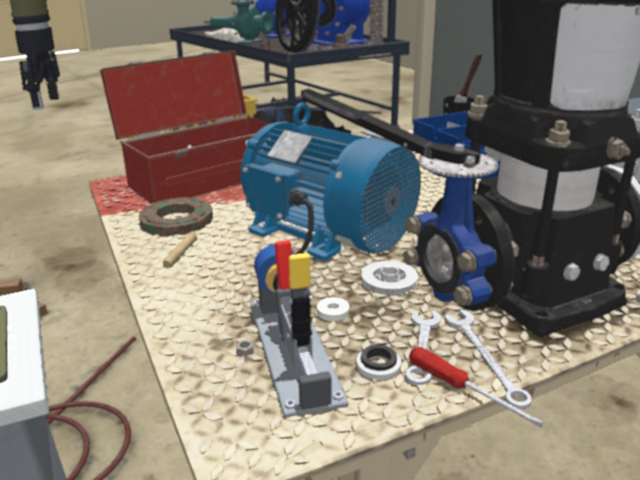

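View pics/top0.png

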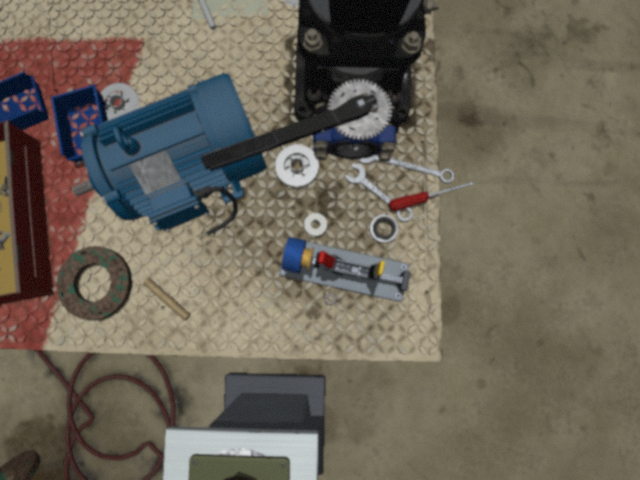

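The side view shows the trigger's red paddle at (283,265) and the yellow release lever at (299,270). The nut is at (245,348), on the robot's side. The top view shows the clamp's forward direction is roughly world +y: the housing is at (293,255) and the rear at (405,285). Next I'll fit the clamp axis.

Run:
```python
from h import *
for c in ("top","side"):
    f=robot.grab_frame(c)
    d=robot.masks_of(c,"clamp")[0]; p=maskpts(f,d["region"])
    q=p[(p[:,2]>.005)&(p[:,2]<.016)]
    r=cv2.minAreaRect((q[:,:2]*1000).astype(np.float32)); print(c,len(q),r)
    # colour-based paddles
    px=f["pixels"].astype(int); R,G,B=px[...,0],px[...,1],px[...,2]
    pts=deproj(f,np.argwhere(np.ones(R.shape,bool))[:,::-1],f["range_z"].ravel()).reshape(480,640,3)
    roi=(abs(pts[...,0]-.485)<.06)&(abs(pts[...,1]+.2)<.14)&(f["range_z"]>0)
    for n,m in (("red",(R>130)&(G<70)&(B<70)),("yel",(R>140)&(G>110)&(B<80)),("blue",(B>90)&(R<70)),("brass",(R>130)&(G>90)&(B<90)&(pts[...,2]<.11))):
        a=pts[roi&m]
        if len(a): print(n,len(a),np.round(np.percentile(a,[3,50,97],axis=0),3).tolist())
    m=roi&(R>130)&(G<70)&(B<70)
    a=pts[m]
    for lo,hi in((.08,.1),(.1,.12),(.12,.14),(.14,.16)):
        b=a[(a[:,2]>lo)&(a[:,2]<hi)]
        if len(b):print(lo,len(b),np.round(b.mean(0),3))
```

```text
top 2578 ((490.9634094238281, -207.61314392089844), (268.0802307128906, 84.28288269042969), 78.9249267578125)
red 40 [[0.491, -0.164, 0.15], [0.5, -0.159, 0.153], [0.508, -0.155, 0.155]]
yel 128 [[0.47, -0.267, 0.091], [0.498, -0.135, 0.099], [0.518, -0.123, 0.186]]
blue 501 [[0.485, -0.122, 0.098], [0.511, -0.105, 0.11], [0.538, -0.087, 0.115]]
brass 124 [[0.493, -0.139, 0.089], [0.506, -0.131, 0.096], [0.519, -0.122, 0.103]]
0.14 40 [ 0.5   -0.159  0.152]
side 3638 ((491.0223693847656, -211.2009735107422), (269.2123107910156, 84.74771881103516), 78.95804595947266)
red 533 [[0.488, -0.183, 0.094], [0.495, -0.172, 0.126], [0.507, -0.163, 0.151]]
yel 686 [[0.468, -0.272, 0.076], [0.481, -0.269, 0.159], [0.494, -0.134, 0.183]]
blue 481 [[0.478, -0.121, 0.059], [0.488, -0.116, 0.099], [0.505, -0.091, 0.114]]
brass 153 [[0.484, -0.182, 0.067], [0.49, -0.136, 0.088], [0.501, -0.119, 0.103]]
0.08 57 [ 0.492 -0.181  0.096]
0.1 162 [ 0.494 -0.177  0.11 ]
0.12 175 [ 0.496 -0.171  0.131]
0.14 139 [ 0.499 -0.166  0.146]
```

Request:
{"op": "servo_tool", "data": {
  "commands": [
    {"dx": 0.06,"dy": -0.1447,"dz": 0.02,"roll": -0.0856,"hand": 0},
    {"dx": 0.06,"dy": -0.1447,"dz": 0.02,"roll": -0.0856,"hand": 0},
    {"dx": 0.06,"dy": -0.1447,"dz": 0.02,"roll": -0.0856,"hand": 0},
    {"dx": 0.06,"dy": -0.1447,"dz": 0,"roll": -0.0856,"hand": 0},
    {"dx": 0.06,"dy": -0.1447,"dz": 0,"roll": -0.0856,"hand": 0},
    {"dx": 0.06,"dy": -0.1447,"dz": 0,"roll": -0.0856,"hand": 0},
    {"dx": 0.06,"dy": -0.1447,"dz": 0,"roll": -0.0856,"hand": 0},
    {"dx": 0.06,"dy": -0.1447,"dz": 0,"roll": -0.0856,"hand": 0}
  ],
  "grip_force": 40
}}

```text
time_s: 2.5
eef_pos: [0.3788, 0.1761, 0.2497]
orientation: [2.142, 2.298, 0.002]
contact_force: [0.2, -0.1, 1.2]
gripper_width: 0.0001
```

Request:
{"op": "servo_tool", "data": {
  "commands": [
    {"dx": 0.06,"dy": -0.1447,"dz": 0,"roll": -0.0856,"hand": 0},
    {"dx": 0.06,"dy": -0.1447,"dz": 0,"roll": -0.0856,"hand": 0},
    {"dx": 0.06,"dy": -0.1447,"dz": 0,"hand": 0},
    {"dx": 0.06,"dy": -0.1447,"dz": 0,"hand": 0},
    {"dx": 0.06,"dy": -0.1447,"dz": 0,"hand": 0},
    {"dx": 0.06,"dy": -0.1447,"dz": 0,"hand": 0},
    {"dx": 0.07,"dy": -0.1447,"dz": 0,"hand": 0},
    {"dx": 0,"dy": 0,"dz": 0,"hand": 0}
  ]
}}

```text
invalid input
```

Request:
{"op": "servo_tool", "data": {
  "commands": [
    {"dx": 0.06,"dy": -0.1447,"dz": 0,"roll": -0.0856,"hand": 0},
    {"dx": 0.06,"dy": -0.1447,"dz": 0,"roll": -0.0856,"hand": 0},
    {"dx": 0.06,"dy": -0.1447,"dz": 0,"roll": 0,"hand": 0},
    {"dx": 0.06,"dy": -0.1447,"dz": 0,"roll": 0,"hand": 0},
    {"dx": 0.06,"dy": -0.1447,"dz": 0,"roll": 0,"hand": 0},
    {"dx": 0.06,"dy": -0.1447,"dz": 0,"roll": 0,"hand": 0},
    {"dx": 0.07,"dy": -0.1447,"dz": 0,"roll": 0,"hand": 0},
    {"dx": 0,"dy": 0,"dz": 0,"roll": 0,"hand": 0}
  ]
}}

```text
time_s: 3.3
eef_pos: [0.5106, -0.1318, 0.2494]
orientation: [2.427, 1.987, 0.0]
contact_force: [-0.9, 0.2, -0.1]
gripper_width: 0.0004
```

Request:
{"op": "servo_tool", "data": {
  "commands": [
    {"dx": 0,"dy": 0,"dz": -0.1,"roll": 0,"hand": 0},
    {"dx": 0,"dy": 0,"dz": -0.1,"roll": 0,"hand": 0},
    {"dx": 0,"dy": 0,"dz": -0.1,"roll": 0,"hand": 0},
    {"dx": 0,"dy": 0,"dz": -0.08,"roll": 0,"hand": 0},
    {"dx": 0,"dy": 0,"dz": 0,"roll": 0,"hand": 0},
    {"dx": 0,"dy": 0,"dz": 0,"roll": 0,"hand": 0}
  ]
}}

```text
time_s: 3.9
eef_pos: [0.5072, -0.1257, 0.1355]
orientation: [-2.425, -1.996, 0.001]
contact_force: [0.8, -0.3, 0.2]
gripper_width: -0.0003
```

```bash
cat >> h.py <<'E'
o=np.array([.4948,-.1894]);fw=np.array([.1915,.9815]);lat=np.array([-.9815,.1915])
def cl(p): p=np.atleast_2d(p); d=p[:,:2]-o; return np.round(np.c_[d@fw,d@lat,p[:,2]]*1000,1)
E
python3 - <<'E'
from h import *
f=robot.grab_frame("side"); img=cv2.resize(f["pixels"][180:420,200:420,::-1],None,fx=2.5,fy=2.5,interpolation=cv2.INTER_CUBIC); cv2.imwrite("pics/s1.png",img)
s=robot.read_state(); print(s["time_s"],cl(s["eef_pos"]),s["eef_pos"],s["contact_force"])
E
```

```text
3.95 [[ 64.8  -0.9 136.3]] [ 0.50812404 -0.12601902  0.13633643] [-0.96839006  0.36467075 -0.08499351]
```

View pics/s1.png

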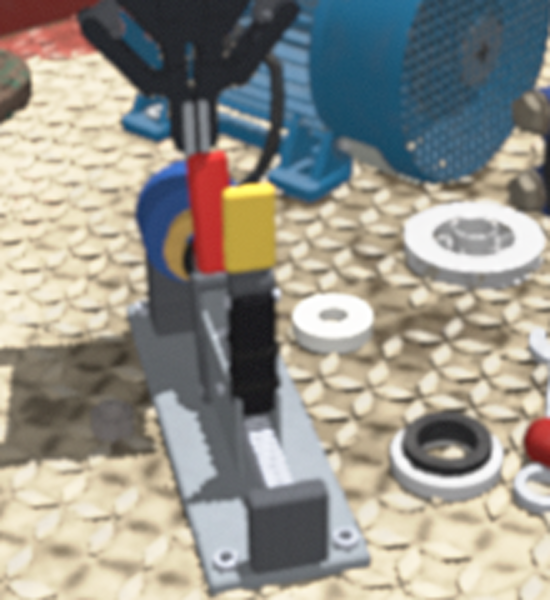

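The fingers are lined up in front of the red paddle, whose top is at (207,155) in the crop, and they're clear of the housing. Starting the first stroke.

Request:
{"op": "servo_tool", "data": {
  "commands": [
    {"dx": -0.0064,"dy": -0.0327,"dz": -0.01,"roll": 0,"hand": 0},
    {"dx": -0.0064,"dy": -0.0327,"dz": 0,"roll": 0,"hand": 0},
    {"dx": -0.0064,"dy": -0.0327,"dz": 0,"roll": 0,"hand": 0},
    {"dx": -0.0064,"dy": -0.0327,"dz": 0,"roll": 0,"hand": 0}
  ]
}}

```text
time_s: 4.35
eef_pos: [0.5001, -0.1659, 0.1331]
orientation: [2.426, 1.995, 0.003]
contact_force: [2.9, 6.8, 6.1]
gripper_width: -0.0002
```

Request:
{"op": "servo_tool", "data": {
  "commands": [
    {"dx": -0.0064,"dy": -0.0327,"dz": 0,"roll": 0,"hand": 0},
    {"dx": -0.0064,"dy": -0.0327,"dz": 0,"roll": 0,"hand": 0}
  ]
}}

```text
time_s: 4.55
eef_pos: [0.4963, -0.1851, 0.1331]
orientation: [2.427, 1.995, 0.004]
contact_force: [0.7, 6.6, 4.4]
gripper_width: -0.0002
```

Request:
{"op": "servo_tool", "data": {
  "commands": [
    {"dx": -0.0064,"dy": -0.0327,"dz": 0,"roll": 0,"hand": 0}
  ]
}}

```text
time_s: 4.65
eef_pos: [0.4945, -0.194, 0.1328]
orientation: [-2.426, -1.994, -0.006]
contact_force: [5.0, 10.1, -0.8]
gripper_width: 0.0002
```

Request:
{"op": "servo_tool", "data": {
  "commands": [
    {"dx": -0.0038,"dy": -0.0196,"dz": 0,"roll": 0,"hand": 0}
  ]
}}

```text
time_s: 4.75
eef_pos: [0.4933, -0.1992, 0.1321]
orientation: [-2.426, -1.991, -0.007]
contact_force: [6.4, 14.1, -2.3]
gripper_width: -0.0001
```

```bash
cat >> h.py <<'E'
def look(n=None):
    out=[]
    f=robot.grab_frame("side")
    px=f["pixels"].astype(int); R,G,B=px[...,0],px[...,1],px[...,2]
    pts=deproj(f,np.argwhere(np.ones(R.shape,bool))[:,::-1],f["range_z"].ravel()).reshape(480,640,3)
    roi=(abs(pts[...,0]-.485)<.06)&(abs(pts[...,1]+.2)<.14)&(f["range_z"]>0)
    for k,m in (("red",(R>130)&(G<70)&(B<70)),("yel",(R>140)&(G>110)&(B<80)&(pts[...,2]>.14))):
        a=cl(pts[roi&m])
        for lo in range(60,190,20):
            b=a[(a[:,2]>lo)&(a[:,2]<lo+20)]
            if len(b)>15: print(k,len(b),np.round(np.median(b,axis=0),1))
    s=robot.read_state(); print(s["time_s"],cl(s["eef_pos"]),np.round(s["contact_force"],1))
    if n: cv2.imwrite("pics/"+n,cv2.resize(f["pixels"][180:420,200:420,::-1],None,fx=2.5,fy=2.5,interpolation=cv2.INTER_CUBIC))
E
python3 -c "
from h import *
look('s2.png')"
```

```text
red 65 [-25.6   8.6 109.6]
red 47 [-30.    8.  130.1]
red 53 [-33.1   7.9 149.9]
yel 232 [-74.7   1.  151.4]
yel 250 [-77.8   1.  170.5]
yel 34 [-80.2   2.2 181.5]
4.8 [[ -9.9  -0.4 132.1]] [ 4.9 11.   1.2]
```

View pics/s2.png

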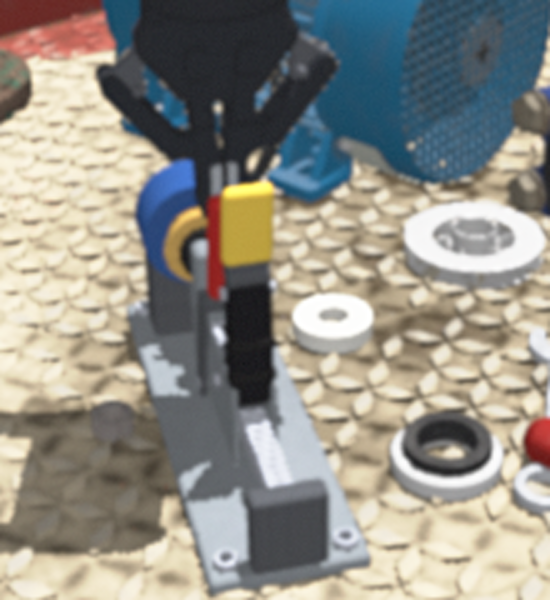

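Request:
{"op": "servo_tool", "data": {
  "commands": [
    {"dx": -0.0026,"dy": -0.0131,"dz": 0,"roll": 0,"hand": 0}
  ]
}}

```text
time_s: 4.9
eef_pos: [0.4929, -0.2012, 0.1319]
orientation: [-2.425, -1.989, -0.011]
contact_force: [7.3, 16.2, -2.7]
gripper_width: -0.0003
```

Request:
{"op": "servo_tool", "data": {
  "commands": [
    {"dx": -0.0026,"dy": -0.0131,"dz": 0,"roll": 0,"hand": 0}
  ]
}}

```text
time_s: 5.0
eef_pos: [0.4921, -0.2044, 0.1314]
orientation: [-2.424, -1.989, -0.012]
contact_force: [7.9, 14.6, -4.8]
gripper_width: 0.0
```

```bash
python3 -c "
from h import *
look()"
```

```text
red 45 [-29.8   8.8 110.3]
red 36 [-35.2   8.8 130. ]
red 33 [-39.1   8.8 149.2]
yel 218 [-75.3   1.  151.1]
yel 246 [-79.4   1.4 170.6]
yel 20 [-82.    1.2 180.7]
5.05 [[-1.590e+01 -1.000e-01  1.312e+02]] [ 7.1 13.5 -4.4]
```

Request:
{"op": "servo_tool", "data": {
  "commands": [
    {"dx": -0.0026,"dy": -0.0131,"dz": 0,"roll": 0,"hand": 0}
  ]
}}

```text
time_s: 5.15
eef_pos: [0.4908, -0.208, 0.131]
orientation: [-2.422, -1.989, -0.01]
contact_force: [5.7, 14.8, -5.1]
gripper_width: 0.0002
```

Request:
{"op": "servo_tool", "data": {
  "commands": [
    {"dx": -0.0026,"dy": -0.0131,"dz": 0,"roll": 0,"hand": 0}
  ]
}}

```text
time_s: 5.25
eef_pos: [0.4897, -0.211, 0.1308]
orientation: [-2.422, -1.987, -0.012]
contact_force: [9.8, 23.1, -5.5]
gripper_width: -0.0
```

```bash
python3 -c "
from h import *
look()"
```

```text
red 28 [-34.2   9.4 111.4]
red 21 [-39.8   9.7 126.5]
yel 237 [-68.7   1.3 150.7]
yel 282 [-68.4   0.3 170. ]
yel 61 [-68.1   4.  182.3]
5.3 [[-21.9   0.8 130.8]] [ 8.1 18.5 -3.4]
```

Request:
{"op": "servo_tool", "data": {
  "commands": [
    {"dx": 0.0089,"dy": 0.0458,"dz": 0,"roll": 0,"hand": 0},
    {"dx": 0.0089,"dy": 0.0458,"dz": 0,"roll": 0,"hand": 0},
    {"dx": 0.0089,"dy": 0.0458,"dz": 0,"roll": 0,"hand": 0},
    {"dx": 0.0089,"dy": 0.0458,"dz": 0,"roll": 0,"hand": 0},
    {"dx": 0.0089,"dy": 0.0458,"dz": 0,"roll": 0,"hand": 0},
    {"dx": 0.0089,"dy": 0.0458,"dz": 0,"roll": 0,"hand": 0},
    {"dx": 0,"dy": 0,"dz": 0,"roll": 0,"hand": 0},
    {"dx": 0,"dy": 0,"dz": 0,"roll": 0,"hand": 0}
  ]
}}

```text
time_s: 6.1
eef_pos: [0.5059, -0.1336, 0.1324]
orientation: [2.424, 1.998, -0.0]
contact_force: [-0.2, 0.9, 0.6]
gripper_width: 0.0003
```

```bash
python3 -c "
from h import *
look('s3.png')"
```

```text
red 48 [17.  4. 96.]
red 147 [ 20.9   4.3 110.1]
red 147 [ 27.5   3.9 130.8]
red 169 [ 32.4   0.3 148.2]
yel 235 [-68.7   1.  151.1]
yel 275 [-68.3   0.7 170.1]
yel 53 [-68.5   1.3 182. ]
6.15 [[ 56.7  -0.2 132.4]] [-0.1  1.8  1. ]
```

View pics/s3.png

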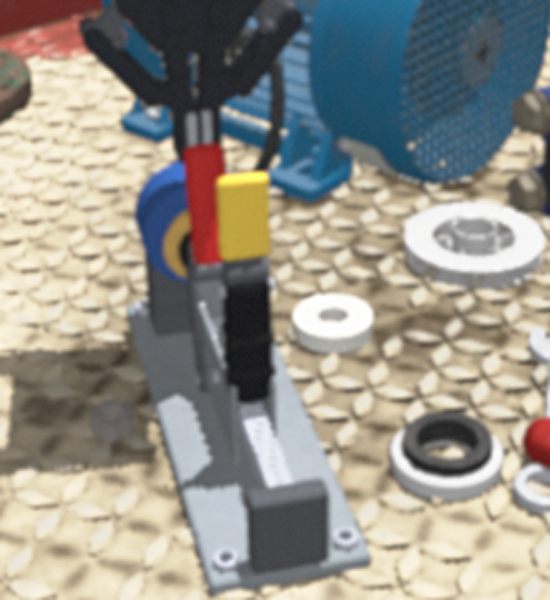

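Request:
{"op": "servo_tool", "data": {
  "commands": [
    {"dx": -0.0064,"dy": -0.0327,"dz": 0,"roll": 0,"hand": 0},
    {"dx": -0.0064,"dy": -0.0327,"dz": 0,"roll": 0,"hand": 0},
    {"dx": -0.0064,"dy": -0.0327,"dz": 0,"roll": 0,"hand": 0},
    {"dx": -0.0064,"dy": -0.0327,"dz": 0,"roll": 0,"hand": 0},
    {"dx": -0.0064,"dy": -0.0327,"dz": 0,"roll": 0,"hand": 0},
    {"dx": -0.0045,"dy": -0.0229,"dz": 0,"roll": 0,"hand": 0}
  ]
}}

```text
time_s: 6.75
eef_pos: [0.4954, -0.1881, 0.1323]
orientation: [-2.426, -1.99, -0.009]
contact_force: [6.1, 15.8, 1.9]
gripper_width: 0.0002
```

Request:
{"op": "servo_tool", "data": {
  "commands": [
    {"dx": -0.0026,"dy": -0.0131,"dz": 0,"roll": 0,"hand": 0}
  ]
}}

```text
time_s: 6.85
eef_pos: [0.4948, -0.191, 0.132]
orientation: [-2.426, -1.989, -0.011]
contact_force: [6.6, 16.8, 1.7]
gripper_width: -0.0001
```

Request:
{"op": "servo_tool", "data": {
  "commands": [
    {"dx": -0.0026,"dy": -0.0131,"dz": 0,"roll": 0,"hand": 0}
  ]
}}

```text
time_s: 6.95
eef_pos: [0.4941, -0.1939, 0.1316]
orientation: [-2.425, -1.988, -0.012]
contact_force: [8.0, 17.6, -2.5]
gripper_width: -0.0
```

Request:
{"op": "servo_tool", "data": {
  "commands": [
    {"dx": -0.0026,"dy": -0.0131,"dz": 0,"roll": 0,"hand": 0}
  ]
}}

```text
time_s: 7.05
eef_pos: [0.4931, -0.1977, 0.1311]
orientation: [-2.424, -1.989, -0.011]
contact_force: [7.7, 16.7, -7.1]
gripper_width: -0.0
```

```bash
python3 -c "
from h import *
look()"
```

```text
red 44 [-23.4   8.6 109.4]
red 39 [-28.2   8.5 129.8]
red 34 [-32.6   8.9 149.1]
yel 216 [-69.    0.8 151. ]
yel 252 [-72.7   1.3 170.3]
yel 24 [-75.6  -0.8 180.9]
7.1 [[ -9.3   0.2 131. ]] [ 7.2 13.1 -4. ]
```

Request:
{"op": "servo_tool", "data": {
  "commands": [
    {"dx": -0.0026,"dy": -0.0131,"dz": 0,"roll": 0,"hand": 0}
  ]
}}

```text
time_s: 7.2
eef_pos: [0.4918, -0.2016, 0.1307]
orientation: [-2.423, -1.989, -0.009]
contact_force: [5.4, 15.2, -6.0]
gripper_width: 0.0001
```

Request:
{"op": "servo_tool", "data": {
  "commands": [
    {"dx": -0.0019,"dy": -0.0098,"dz": 0,"roll": 0,"hand": 0}
  ]
}}

```text
time_s: 7.3
eef_pos: [0.4908, -0.2044, 0.1306]
orientation: [-2.422, -1.988, -0.009]
contact_force: [7.8, 20.0, -5.1]
gripper_width: 0.0002
```

```bash
python3 -c "
from h import *
look()"
```

```text
red 25 [-27.9   9.4 111.5]
red 21 [-33.1   9.8 126.4]
yel 238 [-62.8   1.  151.4]
yel 270 [-62.5   0.2 170.4]
yel 50 [-62.2   2.4 182.4]
7.35 [[-15.3   1.  130.5]] [ 7.  16.3 -4.1]
```

Request:
{"op": "servo_tool", "data": {
  "commands": [
    {"dx": 0.0089,"dy": 0.0458,"dz": 0,"roll": 0,"hand": 0},
    {"dx": 0.0089,"dy": 0.0458,"dz": 0,"roll": 0,"hand": 0},
    {"dx": 0.0089,"dy": 0.0458,"dz": 0,"roll": 0,"hand": 0},
    {"dx": 0.0089,"dy": 0.0458,"dz": 0,"roll": 0,"hand": 0},
    {"dx": 0.0089,"dy": 0.0458,"dz": 0,"roll": 0,"hand": 0},
    {"dx": 0.0089,"dy": 0.0458,"dz": 0,"roll": 0,"hand": 0},
    {"dx": 0,"dy": 0,"dz": 0,"roll": 0,"hand": 0}
  ]
}}

```text
time_s: 8.05
eef_pos: [0.5074, -0.1243, 0.1324]
orientation: [2.423, 1.999, 0.0]
contact_force: [0.8, -0.3, 0.2]
gripper_width: -0.0
```

```bash
python3 -c "
from h import *
look()"
```

```text
red 48 [22.2  4.  96.2]
red 139 [ 26.4   4.9 110.5]
red 146 [ 32.1   4.  130. ]
red 169 [ 37.7   0.3 148.3]
yel 236 [-62.6   0.8 151.1]
yel 274 [-62.4   0.6 170.2]
yel 53 [-62.    1.  181.8]
8.1 [[ 65.4  -0.  132.4]] [ 0.2 -0.1  0.1]
```

Request:
{"op": "servo_tool", "data": {
  "commands": [
    {"dx": -0.0064,"dy": -0.0327,"dz": 0,"roll": 0,"hand": 0},
    {"dx": -0.0064,"dy": -0.0327,"dz": 0,"roll": 0,"hand": 0},
    {"dx": -0.0064,"dy": -0.0327,"dz": 0,"roll": 0,"hand": 0},
    {"dx": -0.0064,"dy": -0.0327,"dz": 0,"roll": 0,"hand": 0},
    {"dx": -0.0045,"dy": -0.0229,"dz": 0,"roll": 0,"hand": 0}
  ]
}}

```text
time_s: 8.6
eef_pos: [0.4981, -0.1739, 0.1326]
orientation: [2.426, 1.994, 0.001]
contact_force: [0.8, 3.9, 2.9]
gripper_width: -0.0001
```

Request:
{"op": "servo_tool", "data": {
  "commands": [
    {"dx": -0.0026,"dy": -0.0131,"dz": 0,"roll": 0,"hand": 0},
    {"dx": -0.0026,"dy": -0.0131,"dz": 0,"roll": 0,"hand": 0}
  ]
}}

```text
time_s: 8.8
eef_pos: [0.497, -0.179, 0.1325]
orientation: [-2.427, -1.992, -0.006]
contact_force: [3.6, 11.9, 3.8]
gripper_width: 0.0002
```

Request:
{"op": "servo_tool", "data": {
  "commands": [
    {"dx": -0.0026,"dy": -0.0131,"dz": 0,"roll": 0,"hand": 0}
  ]
}}

```text
time_s: 8.9
eef_pos: [0.4966, -0.1813, 0.1324]
orientation: [-2.426, -1.99, -0.01]
contact_force: [5.6, 16.0, 3.8]
gripper_width: 0.0001
```

Request:
{"op": "servo_tool", "data": {
  "commands": [
    {"dx": -0.0026,"dy": -0.0131,"dz": 0,"roll": 0,"hand": 0}
  ]
}}

```text
time_s: 9.0
eef_pos: [0.4959, -0.1842, 0.1322]
orientation: [-2.425, -1.99, -0.011]
contact_force: [6.3, 17.2, 0.8]
gripper_width: -0.0003
```

Request:
{"op": "servo_tool", "data": {
  "commands": [
    {"dx": -0.0026,"dy": -0.0131,"dz": 0,"roll": 0,"hand": 0}
  ]
}}

```text
time_s: 9.1
eef_pos: [0.4952, -0.1875, 0.1317]
orientation: [-2.424, -1.989, -0.012]
contact_force: [8.1, 18.2, -3.7]
gripper_width: 0.0002
```

Request:
{"op": "servo_tool", "data": {
  "commands": [
    {"dx": -0.0019,"dy": -0.0098,"dz": 0,"roll": 0,"hand": 0}
  ]
}}

```text
time_s: 9.2
eef_pos: [0.4946, -0.1903, 0.1313]
orientation: [-2.424, -1.989, -0.012]
contact_force: [8.2, 15.5, -5.4]
gripper_width: 0.0004
```

Request:
{"op": "servo_tool", "data": {
  "commands": [
    {"dx": -0.0019,"dy": -0.0098,"dz": 0,"roll": 0,"hand": 0}
  ]
}}

```text
time_s: 9.3
eef_pos: [0.4936, -0.1934, 0.1309]
orientation: [-2.423, -1.989, -0.01]
contact_force: [8.2, 14.4, -5.3]
gripper_width: 0.0004
```

```bash
python3 -c "
from h import *
look()"
```

```text
red 39 [-18.1   9.1 110.8]
red 34 [-23.6   9.  129.6]
red 31 [-27.9   9.2 148.5]
yel 216 [-62.2   0.8 150.9]
yel 238 [-66.2   1.2 170.1]
yel 26 [-68.6  -0.4 181. ]
9.35 [[ -4.5   0.5 130.8]] [ 7.9 15.1 -4.6]
```

Request:
{"op": "servo_tool", "data": {
  "commands": [
    {"dx": -0.0019,"dy": -0.0098,"dz": 0,"roll": 0,"hand": 0}
  ]
}}

```text
time_s: 9.45
eef_pos: [0.4931, -0.1952, 0.1306]
orientation: [-2.422, -1.987, -0.013]
contact_force: [10.2, 19.7, -8.4]
gripper_width: -0.0001
```

Request:
{"op": "servo_tool", "data": {
  "commands": [
    {"dx": -0.0019,"dy": -0.0098,"dz": 0,"roll": 0,"hand": 0}
  ]
}}

```text
time_s: 9.55
eef_pos: [0.4927, -0.1969, 0.1303]
orientation: [-2.422, -1.985, -0.015]
contact_force: [11.1, 23.4, -7.4]
gripper_width: -0.0001
```

```bash
python3 -c "
from h import *
look('s4.png')"
```

```text
red 28 [-21.2   9.1 111. ]
red 26 [-26.9   9.2 128.4]
red 19 [-32.1   9.4 148.7]
yel 213 [-62.4   1.  150.7]
yel 233 [-66.7   0.8 169.7]
yel 25 [-70.    0.4 180.9]
9.6 [[ -7.9   0.7 130.3]] [10.1 22.7 -5.8]
```

View pics/s4.png

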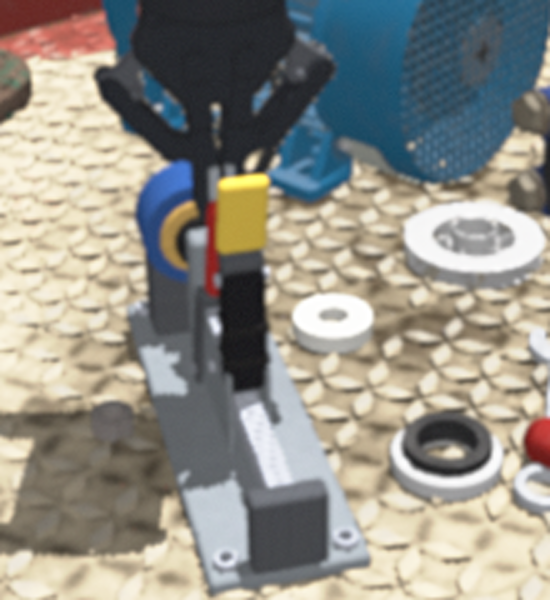

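```bash
cat > b.py <<'E'
from h import *
for c in ("side","top"):
    f=robot.grab_frame(c)
    px=f["pixels"].astype(int); R,G,B=px[...,0],px[...,1],px[...,2]
    pts=deproj(f,np.argwhere(np.ones(R.shape,bool))[:,::-1],f["range_z"].ravel())
    c3=cl(pts).reshape(480,640,3)
    roi=(abs(c3[...,1])<40)&(c3[...,0]>30)&(c3[...,0]<110)&(f["range_z"]>0)
    for k,m in (("brass",(R>120)&(G>80)&(B<100)&(R-B>60)&(c3[...,2]>50)&(c3[...,2]<108)),("blue",(B>80)&(R<70)&(B-R>40)&(c3[...,2]>50))):
        a=c3[roi&m]; print(c,k,len(a),np.percentile(a,[5,25,50,75,95],axis=0).round(1).tolist() if len(a) else "")
print(np.round(robot.read_state()["contact_force"],1))
f=robot.grab_frame("top"); cv2.imwrite("pics/t1.png",cv2.resize(f["pixels"][225:305,265:415,::-1],None,fx=5,fy=5,interpolation=cv2.INTER_CUBIC))
E
python3 b.py
```

```text
side brass 142 [[63.6, 2.5, 66.1], [64.5, 10.0, 77.9], [65.5, 14.8, 88.8], [66.5, 17.6, 95.4], [67.8, 20.6, 100.7]]
side blue 441 [[67.9, 2.5, 56.3], [69.3, 14.2, 83.7], [70.9, 21.4, 99.9], [82.8, 26.7, 107.8], [96.2, 31.0, 113.6]]
top brass 6 [[65.5, 6.2, 100.5], [65.9, 6.8, 100.8], [66.6, 8.1, 101.8], [67.1, 9.7, 102.1], [67.6, 11.7, 103.2]]
top blue 18 [[69.4, 21.1, 93.0], [70.9, 24.1, 96.6], [72.4, 26.8, 99.4], [73.4, 28.9, 102.8], [74.8, 30.7, 104.5]]
[10.3 21.6 -6.7]
```

View pics/t1.png

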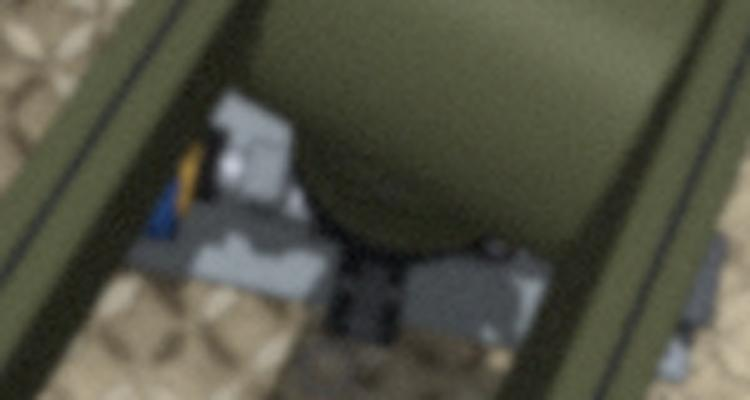

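The hard load came on at about 0.61 rad, before the trigger's stop. The bush flange's rear face moved from about 51 mm to about 65 mm, with the housing face at 68 mm, so the bush is home. I'll back off and go over to the release lever.

Request:
{"op": "servo_tool", "data": {
  "commands": [
    {"dx": 0.0089,"dy": 0.0458,"dz": 0,"roll": 0,"hand": 0},
    {"dx": 0.0089,"dy": 0.0458,"dz": 0,"roll": 0,"hand": 0},
    {"dx": 0.0089,"dy": 0.0458,"dz": 0,"roll": 0,"hand": 0},
    {"dx": 0.0089,"dy": 0.0458,"dz": 0,"roll": 0,"hand": 0},
    {"dx": 0.0089,"dy": 0.0458,"dz": 0,"roll": 0,"hand": 0},
    {"dx": 0.0089,"dy": 0.0458,"dz": 0,"roll": 0,"hand": 0},
    {"dx": 0,"dy": 0,"dz": 0.1,"roll": 0,"hand": 0},
    {"dx": 0,"dy": 0,"dz": 0.1,"roll": 0,"hand": 0}
  ]
}}

```text
time_s: 10.55
eef_pos: [0.5072, -0.1199, 0.1922]
orientation: [-2.423, -1.997, 0.003]
contact_force: [0.4, -0.7, 0.3]
gripper_width: -0.0003
```

```bash
python3 -c "
from h import *
look()"; python3 b.py
```

```text
red 54 [28.6  4.  96. ]
red 157 [ 33.3   3.6 110.4]
red 183 [ 39.5   1.5 131. ]
red 147 [ 45.    0.2 147.4]
yel 210 [-62.5   0.8 150.7]
yel 242 [-67.2   1.2 170. ]
yel 27 [-70.    4.1 181.1]
10.6 [[ 69.9  -2.6 197.8]] [ 2.  -0.7  2.8]
side brass 122 [[62.2, 6.6, 67.7], [64.3, 12.3, 77.2], [65.2, 15.4, 87.7], [66.3, 17.9, 94.9], [67.8, 20.9, 101.2]]
side blue 439 [[62.9, -15.9, 57.2], [69.0, 14.8, 84.4], [70.6, 22.2, 99.3], [81.4, 27.1, 108.4], [94.1, 31.2, 244.4]]
top brass 0 
top blue 9 [[101.2, 19.3, 97.5], [101.4, 22.1, 99.7], [102.0, 24.2, 102.2], [103.2, 26.0, 104.9], [103.4, 27.5, 106.5]]
[0.5 0.1 0.5]
```

Request:
{"op": "servo_tool", "data": {
  "commands": [
    {"dx": -0.0096,"dy": -0.0491,"dz": 0,"roll": 0,"hand": 0},
    {"dx": -0.0096,"dy": -0.0491,"dz": 0,"roll": 0,"hand": 0},
    {"dx": -0.0096,"dy": -0.0491,"dz": 0,"roll": 0,"hand": 0},
    {"dx": -0.0096,"dy": -0.0491,"dz": 0,"roll": 0,"hand": 0},
    {"dx": -0.0096,"dy": -0.0491,"dz": 0,"roll": 0,"hand": 0},
    {"dx": -0.0096,"dy": -0.0491,"dz": 0,"roll": 0,"hand": 0},
    {"dx": 0,"dy": 0,"dz": -0.05,"roll": 0,"hand": 0},
    {"dx": 0,"dy": 0,"dz": -0.05,"roll": 0,"hand": 0}
  ]
}}

```text
time_s: 11.55
eef_pos: [0.4908, -0.2114, 0.1624]
orientation: [2.426, 1.993, 0.001]
contact_force: [-0.0, -0.5, -0.8]
gripper_width: 0.0004
```

```bash
python3 -c "
from h import *
look('s5.png')"
```

```text
red 53 [29.2  3.8 96.6]
red 154 [ 33.6   3.8 110. ]
red 146 [ 39.8   3.6 128.6]
red 57 [ 45.9   6.1 146.1]
yel 208 [-62.8   0.8 150.8]
yel 248 [-66.9   1.1 170.1]
yel 20 [-69.7   2.2 181. ]
11.6 [[-21.5   1.7 159.7]] [-0.1 -0.3 -1.1]
```

View pics/s5.png

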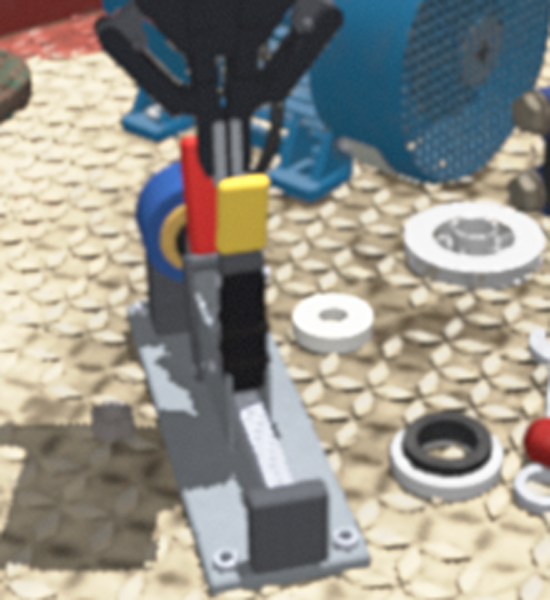

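The fingers are now between the red trigger and the yellow lever (242,200). Pushing the lever backward.

Request:
{"op": "servo_tool", "data": {
  "commands": [
    {"dx": -0.0064,"dy": -0.0327,"dz": 0,"roll": 0,"hand": 0},
    {"dx": -0.0064,"dy": -0.0327,"dz": 0,"roll": 0,"hand": 0},
    {"dx": -0.0038,"dy": -0.0196,"dz": 0,"roll": 0,"hand": 0},
    {"dx": -0.0038,"dy": -0.0196,"dz": 0,"roll": 0,"hand": 0},
    {"dx": -0.0038,"dy": -0.0196,"dz": 0,"roll": 0,"hand": 0}
  ]
}}

```text
time_s: 12.1
eef_pos: [0.4837, -0.2463, 0.1626]
orientation: [-2.426, -1.995, -0.004]
contact_force: [2.9, 6.1, 1.9]
gripper_width: -0.0
```

Request:
{"op": "servo_tool", "data": {
  "commands": [
    {"dx": -0.0038,"dy": -0.0196,"dz": 0,"roll": 0,"hand": 0},
    {"dx": -0.0038,"dy": -0.0196,"dz": 0,"roll": 0,"hand": 0}
  ]
}}

```text
time_s: 12.3
eef_pos: [0.4816, -0.2569, 0.1626]
orientation: [-2.425, -1.995, -0.005]
contact_force: [3.1, 7.8, 1.4]
gripper_width: -0.0001
```

Request:
{"op": "servo_tool", "data": {
  "commands": [
    {"dx": -0.0038,"dy": -0.0196,"dz": 0,"roll": 0,"hand": 0},
    {"dx": -0.0038,"dy": -0.0196,"dz": 0,"roll": 0,"hand": 0}
  ]
}}

```text
time_s: 12.5
eef_pos: [0.4793, -0.2686, 0.1626]
orientation: [-2.424, -1.995, -0.005]
contact_force: [3.3, 6.3, 1.0]
gripper_width: -0.0001
```

```bash
python3 -c "
from h import *
look()"
```

```text
red 66 [ 5.   2.9 96. ]
red 194 [  9.7   2.2 110.4]
red 168 [ 16.4   3.4 129.8]
red 74 [ 21.    3.1 144.6]
yel 187 [-91.9   0.9 150.8]
yel 240 [-102.    1.  171.]
yel 31 [-103.3   -1.3  180.8]
12.55 [[-8.190e+01 -1.000e-01  1.626e+02]] [1.5 4.2 2.1]
```

Request:
{"op": "servo_tool", "data": {
  "commands": [
    {"dx": -0.0038,"dy": -0.0196,"dz": 0,"roll": 0,"hand": 0},
    {"dx": -0.0038,"dy": -0.0196,"dz": 0,"roll": 0,"hand": 0},
    {"dx": -0.0038,"dy": -0.0196,"dz": 0,"roll": 0,"hand": 0},
    {"dx": -0.0038,"dy": -0.0196,"dz": 0,"roll": 0,"hand": 0},
    {"dx": -0.0038,"dy": -0.0196,"dz": 0,"roll": 0,"hand": 0}
  ]
}}

```text
time_s: 13.05
eef_pos: [0.4735, -0.298, 0.1626]
orientation: [-2.424, -1.995, -0.005]
contact_force: [2.1, 5.8, 1.6]
gripper_width: 0.0003
```

Request:
{"op": "servo_tool", "data": {
  "commands": [
    {"dx": -0.0026,"dy": -0.0131,"dz": 0,"roll": 0,"hand": 0}
  ]
}}

```text
time_s: 13.15
eef_pos: [0.4727, -0.3022, 0.1626]
orientation: [-2.425, -1.995, -0.004]
contact_force: [2.5, 6.1, 2.0]
gripper_width: 0.0003
```

Request:
{"op": "servo_tool", "data": {
  "commands": [
    {"dx": -0.0026,"dy": -0.0131,"dz": 0,"roll": 0,"hand": 0}
  ]
}}

```text
time_s: 13.25
eef_pos: [0.472, -0.306, 0.1626]
orientation: [-2.424, -1.995, -0.004]
contact_force: [1.8, 6.4, 2.4]
gripper_width: 0.0002
```

Request:
{"op": "servo_tool", "data": {
  "commands": [
    {"dx": -0.0026,"dy": -0.0131,"dz": 0,"roll": 0,"hand": 0}
  ]
}}

```text
time_s: 13.35
eef_pos: [0.4713, -0.3087, 0.1624]
orientation: [-2.424, -1.993, -0.007]
contact_force: [5.6, 14.6, 2.1]
gripper_width: -0.0001
```

```bash
python3 -c "
from h import *
look()"
```

```text
red 81 [-34.9   2.7  96.5]
red 227 [-30.8   1.4 109.8]
red 192 [-23.6   3.  130.2]
red 55 [-20.1   3.2 142.7]
yel 188 [-132.3    1.6  150.5]
yel 251 [-143.1    1.5  171.7]
yel 29 [-143.5    0.3  180.7]
13.4 [[-1.212e+02  1.000e-01  1.624e+02]] [ 3.2 10.1  4.4]
```

Request:
{"op": "servo_tool", "data": {
  "commands": [
    {"dx": -0.0006,"dy": -0.0033,"dz": 0,"roll": 0,"hand": 0},
    {"dx": 0,"dy": 0,"dz": 0,"roll": 0,"hand": 0},
    {"dx": 0,"dy": 0,"dz": 0,"roll": 0,"hand": 0}
  ]
}}

```text
time_s: 13.7
eef_pos: [0.4715, -0.3084, 0.1625]
orientation: [-2.423, -1.993, -0.009]
contact_force: [3.5, 12.1, 3.0]
gripper_width: 0.0002
```

Request:
{"op": "servo_tool", "data": {
  "commands": [
    {"dx": 0.0064,"dy": 0.0327,"dz": 0,"roll": 0,"hand": 0},
    {"dx": 0.0064,"dy": 0.0327,"dz": 0,"roll": 0,"hand": 0},
    {"dx": 0.0064,"dy": 0.0327,"dz": 0,"roll": 0,"hand": 0},
    {"dx": 0.0064,"dy": 0.0327,"dz": 0,"roll": 0,"hand": 0},
    {"dx": 0,"dy": 0,"dz": 0.1,"roll": 0,"hand": 0},
    {"dx": 0,"dy": 0,"dz": 0.15,"roll": 0,"hand": 0},
    {"dx": 0,"dy": 0,"dz": 0.15,"roll": 0,"hand": 0},
    {"dx": 0,"dy": 0,"dz": 0,"roll": 0,"hand": 0}
  ]
}}

```text
time_s: 14.5
eef_pos: [0.4817, -0.2753, 0.2893]
orientation: [2.415, 1.988, 0.005]
contact_force: [1.1, 0.1, 0.6]
gripper_width: -0.0001
```

```bash
python3 -c "
from h import *
look('s6.png')"; python3 b.py
```

```text
red 69 [-35.3   3.2  96.3]
red 183 [-30.5   3.5 110.9]
red 225 [-23.4   1.5 131. ]
red 162 [-1.790e+01 -1.000e-01  1.461e+02]
yel 250 [-122.9    0.6  151. ]
yel 306 [-123.4    1.1  170.1]
yel 69 [-123.7    4.1  182.5]
14.55 [[-86.2  -2.  286.1]] [-0.8  0.6 -0.4]
side brass 327 [[63.3, -4.2, 62.5], [64.9, 0.7, 67.8], [66.2, 7.3, 72.5], [68.0, 14.2, 90.5], [87.8, 19.5, 100.2]]
side blue 499 [[67.5, -9.9, 54.9], [69.3, 10.4, 85.0], [71.0, 19.5, 101.4], [81.8, 26.0, 109.6], [94.4, 30.9, 113.5]]
top brass 24 [[65.0, -12.1, 97.6], [65.6, -6.2, 99.6], [66.2, 0.1, 101.4], [66.9, 6.6, 102.3], [67.6, 11.6, 103.6]]
top blue 536 [[71.8, -24.9, 94.8], [78.4, -11.3, 104.4], [86.4, 4.6, 109.0], [94.8, 19.3, 112.1], [101.3, 30.0, 114.3]]
[ 0.2  0.3 -1.5]
```

View pics/s6.png

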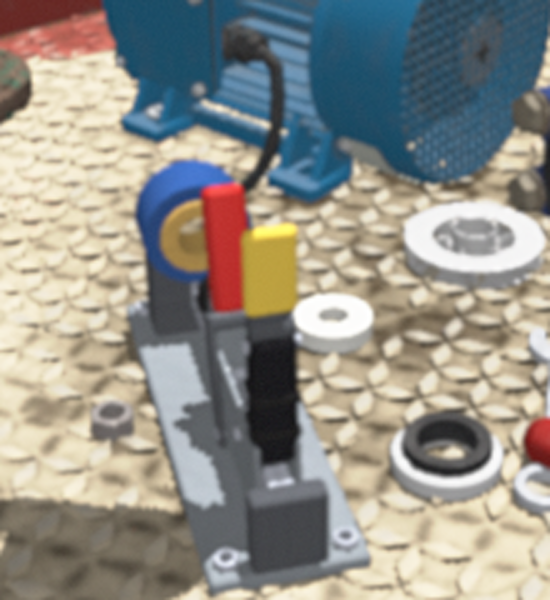

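The picture shows the head at the rear bracket, the lever upright, the trigger forward at rest and the brass flange against the blue housing. The seal ring, tape roll and nut haven't moved. Handing in.

```bash
python3 -c "
from bench import robot
print(robot.finish_job())"
```

```text
the job is handed in; nothing more can be done
None
```

The bush is pressed home, the clamp's head is back on its rubber stop, and I handed the job in at about 14.6 s of robot time. No verdict is reported.

- **Pressing:** It took three trigger strokes. On the third the trigger turned hard at about 0.61 rad, just short of its 0.66 rad stop. The highest force I read was about 27 N; I only had readings at the end of each move.
- **Bush:** The flange's rear face moved from about 51 mm to about 65 mm, with the housing face at 68 mm. The cameras can't confirm the last millimetre. The head then slid back about 63 mm, close to the 64 mm given for a bush that is home.
- **Release:** I held the yellow lever pressed while the head slid back to the stop, reading about 16 N there, then let go.
- **Final look:** The trigger is at rest leaning forward, the lever is upright, and the hand is clear with about zero force. The seal ring, tape roll and nut look unmoved in the last picture; I did not re-measure them.

None of the last checks failed. One reading differed from what I expected: on the third stroke the lever stayed tilted at about 0.25 rad, with no clean click. That is within the twitch you described, and it released normally.

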